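Tip the grate plate into the jar warmer and switch it on

ROBOT

A 6-joint arm with a two-finger parallel gripper is mounted at the origin on the work surface. World frame = base frame: x ahead of the robot, y to its left, z up, the work surface at z = 0. Lengths are in mm, angles in rad, forces in N, time in s.
With the tool pointing down it reaches from about 150 to 775 mm from the base axis. Payload 6.1 kg.
Tool frame: the origin (TCP) lies at the centre of the arm's flange, where the gripper is bolted on; the fingertips stand 173 mm ahead of it and the grasp point (between the pads) lies 155 mm ahead of it; z points along the fingers, y is the line along which they close (so a half turn about z gives the same grasp; the last joint's range is limited). The gripper opens to 85 mm and grips with 20 to 120 N. Pads are 22 mm wide; open, the fingers measure 114 mm over their backs; the gripper's body (76 mm by 85 mm) begins 54 mm behind the grasp point. The pads swing forward as they close: fully open they stand 13 mm farther back than shut.
Start: joints at [-1.178, 0.126, -0.04, 1.405, 0, 1.571], TCP at [200.95, -485.003, 404.695] pointing down, gripper open.
Joint ranges: [-2.72, 2.72], [-0.95, 1.95], [-1.27, 1.35], [-1.78, 2.02], [-1.46, 1.47], [-3.14, 3.14]. Speed limits (rad/s): [2.39, 2.39, 3.01, 3.14, 3.14, 3.14].

INTERFACE

Orientations are given as a unit quaternion [x, y, z, w].
In Python, from cell import sensors, imaging, workorder gives the robot as it stands.
- The arm moves only by the shell command python3 -m handwheel 'ROWS' [FORCE]. ROWS is JSON, a list of rows, each a list of 7 numbers: the gripper command: -1 is shut, 1 is fully open, values between are in proportion, then the shift along the tool's x, y, z each as a share of 1 m, from -1 to 1, then the turn, a rotation vector about the tool's x, y, z each as a share of pi rad, from -1 to 1. In form: [[gripper, dx, dy, dz, rx, ry, rz], ...]. A call has 1 to 20 rows; each row is the pose to reach, as a shift and turn from the pose commanded when the call began, along the tool's axes at that moment, turning the shorter way round; what a row does not reach only later rows make up. A row lasts 1/12 s, in which the tool goes at most 41.7 mm and 7.16 degrees, less where a joint would pass 70% of its speed; a pose out of reach is approached as far as the arm can. A call with a number of a shift or a turn outside -1 to 1 is refused whole. A call with a gripper value outside its range is refused whole. The fingers move at their own pace and stop on an object; FORCE is the grip in N (left out, the last holds). Time passes only in rows, so rows that repeat a pose let the fingers close. It gives the time, the measured TCP pose, the force, the opening and the grip force at its end, in the units of the state.
- sensors.get_obs(): the state, without advancing time (a new reading comes with each control period).
- imaging.get_image(name): name is "side" or "top" or "wrist"; returns the picture (384x512x3 uint8, blue, green, red); there is no depth.
- imaging.camera_model(name): a dict with "fx", "fy", "cx", "cy" (pixels), "xyz" and "rotation" of the camera in the world. Camera axes: x right, y up, looking along -z (the intrinsics and any distortion apply to the point x, -y, -z); pixel columns grow to the right and rows downward; lengths in mm; the calibration is good to about 2 mm. The wrist camera is an equidistant fisheye: a pixel r from the principal point sees the ray r / f radians off the axis. A picture is of the moment at which its call begins: read the wrist's pose just before it. camera_model takes no time and is no camera call; for the wrist camera it gives the pose at the moment of the call.
- workorder.hand_in(): hands the job in; it is judged then, once.
Trained networks look in the newest picture that a camera, given by its name, has taken for a name from the list of things; names that differ only in an ending like _2 or _b are one class to them, and where a whole thing is asked for, a point or a joint stands for the part that bears it (a point fixed in the world has none). Each returns a list of dicts, best first, with "conf" (0 to 1); they miss things now and then, are a little off and sometimes report something else, mostly with a low value. They report only what shows in the picture. A call takes as long as a camera call. They do not tell look-alikes from the thing itself.
- imaging.boxes_of(name, camera): "extent" ([left, top, right, bottom] in pixels, round what is visible of it).
- imaging.silhouettes(name, camera): "pixels" (384x512 bool, what is visible of it) and "extent" ([left, top, right, bottom] in pixels, round what is visible of it).
The state is a dict: "t": time; "joints": joint angles; "joint_velocities": joint speeds; "tau": joint torques, N m; "ee_pos": TCP position; "eef_rot": TCP orientation; "wrist_force": force on the tool from outside, world axes, zero at the start; "torque": the same for the moment, N m; "grip_width": finger opening in mm; "grasp_force": force on a finger pad.
Only numpy, scipy, OpenCV 4.12 (cv2) and the standard library are available. Lean on these libraries where they do the work, as an engineer would, in place of code of your own. Each camera call takes 0.05 s, during which the arm holds its last target. There are 200 camera calls.

TASK

Get the jar warmer ready for warming jars: the perforated grate plate is longer than the warmer's opening, so tip it in at a slant, tuck one end under the rim, lower the other end and bring the plate back to the middle, so that it lies flat on the ledges with both ends tucked under the rims, then let go of it. After that flip the toggle on the switch box over to the on side, away from the robot, until it snaps over. Leave the two jam jars, the beaker and the bowl where they stand.

Things in the scene. Friction and masses are not known exactly. Their poses are not given: they have to be found in the camera images.
- warmer: Jar warmer, fixed: low grey open-topped trough, outside 236 long (its x) x 132 wide (its y) x 80 high, walls 4 (inside 228 x 124). Origin: centre of its underside, on the table; its -x end is the one nearer the robot; z up. Dark floor with copper heating bars.
- warmer_opening (a point): Centre of the top opening, 80 above the table. A rim plate 4 thick (76 to 80 above the table) covers the last 36 of the inside at each x end, so the opening spans x = -78 to +78 and the full inside width of 124; under each rim is a 36 deep pocket up to the end wall.
- warmer_seat (a point): Centre of the seat, 50 above the table: where the plate's underside centre belongs. Two steel ledges 20 wide run the full inside length along both long walls; tops 50 above the table, 26 below the rims' underside. Centred, 12 of the plate is under each rim, with 7 of room at either side.
- plate: Perforated plain metal plate, loose, flat on the table, handle up; 180 long (its x) x 110 wide (its y) x 6 thick, about 0.4 kg; either end may go first. Origin: centre of its underside; z up. Loop handle in its middle: flat bar 80 long (x), 12 thick (y), 20 tall, 46 to 66 above the underside, on 8 x 12 posts at x = -36 and +36.
- plate_handle (a point): Centre of the plate's handle bar, 56 above the plate's underside.
- switchbox: Switch box, fixed to the table: grey box 100 (its x) x 80 (its y) x 60 high with one toggle on its top. Origin: centre of its underside; its +x side is the side away from the robot, z up.
- toggle (a joint): Angle of the toggle lever in rad: 0 = off, leaning 0.45 rad from upright towards the box's -x side (towards the robot); 0.9 = on, leaning 0.45 rad to the +x side. Hinged at the centre of the box's top (60 above the table). A spring holds it at either end (about 2 N at the knob) and snaps it over once it is past upright (0.45).
- toggle_tip (a point): Centre of the round knob (22 diameter) at the end of the toggle's 12 thick rod, 68 from its hinge: about 30 to the -x side of the box's centre and 121 above the table when off, 30 to the +x side when on.
- jar_a: Full dark jam jar with white lid, 68 diameter, 105 tall; origin centre of its underside. Leave alone.
- jar_b: Another such jam jar. Leave alone.
- beaker: Open steel beaker, 80 diameter, 100 tall; origin centre of its underside. Leave alone.
- bowl: Open steel bowl, 150 diameter, 60 tall; origin centre of its underside. Leave alone.
Not all that is in view belongs to the job. What is shaped like the switchbox but yellow is not meant.

How it is judged:
By the outcome, as a careful person would: the job done as asked, in the order asked, and still so for the second after the job is handed in, with the robot touching nothing.
It also fails if it takes over 58 s, if anything falls off the work surface, if the arm or the gripper's body presses on something with over 40 N, if the wrist force passes 120 N, or if a joint passes its speed limit or range.

## Working session

There is one attempt and no reset: what is moved stays moved. The work goes in short steps, Python scripts to look and compute and a shell command to move; the robot and the scene stay as the last step left them, time stands still between calls to the robot, and variables do not carry over. Pictures are saved under pics/ and viewed, at most 10 in all, crops included, and the job is handed in when it is done.

```bash
ls; mkdir -p pics
python3 - <<'E'
from cell import sensors, imaging
import cv2,numpy as np
o=sensors.get_obs();print(o['t'],o['ee_pos'],o['eef_rot'])
a=imaging.get_image("top");b=imaging.get_image("side")
cv2.imwrite("pics/top.png",a);cv2.imwrite("pics/side.png",b)
for c in("top","side"):
  m=imaging.camera_model(c);print(c,m)
  for n in("warmer","plate","plate_handle","switchbox","toggle_tip","jar_a","beaker","bowl"):
    print(n,[(np.round(d["extent"]).tolist(),round(d["conf"],2)) for d in imaging.boxes_of(n,c)])
E
```

```text
pics
0.0 [ 200.89910515 -484.89465149  403.91448181] [ 9.80776813e-01  1.95131231e-01 -1.53964020e-04 -7.88327587e-04]
top {'fx': 431.37292266114537, 'fy': 431.37292266114537, 'cx': 260.7506407112465, 'cy': 194.1761258390851, 'xyz': array([ 206.71502972,  -38.52715744, 1808.93484273]), 'rotation': array([-0.07213965,  0.06434282,  0.70516919, -0.70241888])}
warmer [([303.0, 164.0, 340.0, 229.0], 0.8)]
plate []
plate_handle [([172.0, 178.0, 207.0, 224.0], 0.6)]
switchbox [([210.0, 228.0, 232.0, 260.0], 0.9), ([242.0, 200.0, 266.0, 228.0], 0.85), ([179.0, 252.0, 204.0, 276.0], 0.8), ([267.0, 231.0, 286.0, 256.0], 0.61), ([214.0, 130.0, 231.0, 151.0], 0.44)]
toggle_tip [([243.0, 200.0, 262.0, 224.0], 0.63)]
jar_a [([270.0, 135.0, 287.0, 158.0], 0.6), ([211.0, 129.0, 231.0, 150.0], 0.54)]
beaker [([124.0, 206.0, 148.0, 225.0], 0.92), ([301.0, 165.0, 341.0, 230.0], 0.63), ([170.0, 180.0, 205.0, 225.0], 0.35)]
bowl [([368.0, 205.0, 411.0, 240.0], 0.72)]
side {'fx': 499.4106907670283, 'fy': 499.4106907670283, 'cx': 255.78676874308073, 'cy': 194.63272033321354, 'xyz': array([ 209.87786406, 1223.29783524, 1333.96286859]), 'rotation': array([-0.05381821,  0.38651202,  0.91348618, -0.11513061])}
warmer [([237.0, 139.0, 303.0, 189.0], 0.67)]
plate [([211.0, 266.0, 266.0, 298.0], 0.62)]
plate_handle [([206.0, 266.0, 262.0, 295.0], 0.82)]
switchbox [([281.0, 228.0, 319.0, 268.0], 0.8), ([296.0, 188.0, 326.0, 222.0], 0.64), ([298.0, 266.0, 336.0, 305.0], 0.63), ([254.0, 196.0, 283.0, 232.0], 0.61)]
toggle_tip [([300.0, 230.0, 314.0, 243.0], 0.51), ([312.0, 188.0, 323.0, 197.0], 0.37)]
jar_a [([166.0, 210.0, 187.0, 241.0], 0.95), ([197.0, 164.0, 216.0, 198.0], 0.86)]
beaker []
bowl [([292.0, 112.0, 328.0, 138.0], 0.71)]
```

Run:
```python
import cv2
a=cv2.imread("pics/top.png")[110:300,110:430];b=cv2.imread("pics/side.png")[90:330,140:380]
cv2.imwrite("pics/top2.png",cv2.resize(a,None,fx=2.5,fy=2.5,interpolation=3));cv2.imwrite("pics/side2.png",cv2.resize(b,None,fx=2.5,fy=2.5,interpolation=3))
```

```text
(no output)
```

View pics/top2.png

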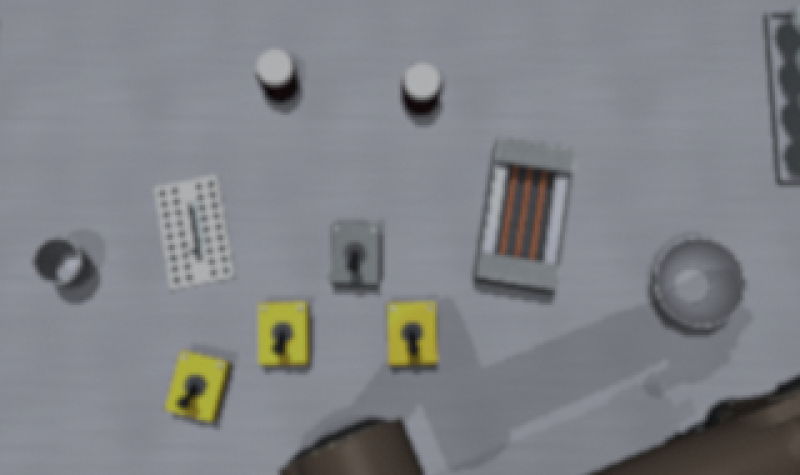

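View pics/side2.png

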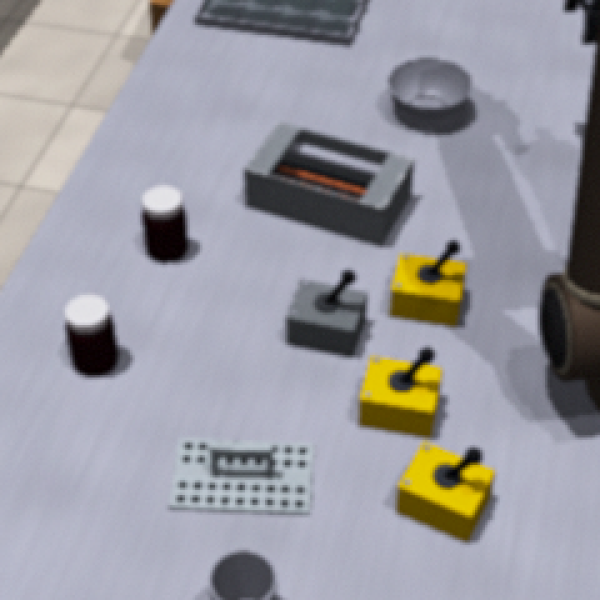

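The pictures show the following (crop pixels of the top view):
- **Plate:** white and perforated, at (194,232), with its handle along the long side.
- **Switchbox candidates:** grey at (356,255), yellow at (284,335), (412,335) and (198,386). The grey one is the one I want.
- **Warmer:** (525,218).
- **Leave alone:** jars at (275,70) and (421,85), beaker at (65,265), bowl at (697,285).

```bash
cat > h.py <<'E'
import numpy as np, cv2
from scipy.spatial.transform import Rotation as R
from cell import sensors, imaging
def ray(m,px,fish=False):
    px=np.atleast_2d(np.array(px,float)); x=(px[:,0]-m['cx'])/m['fx']; y=(px[:,1]-m['cy'])/m['fy']
    if fish:
        r=np.hypot(x,y)+1e-9; d=np.c_[np.sin(r)*x/r,-np.sin(r)*y/r,-np.cos(r)]
    else: d=np.c_[x,-y,-np.ones_like(x)]
    return R.from_quat(m['rotation']).apply(d)
def onz(m,px,z,fish=False):
    d=ray(m,px,fish); c=np.array(m['xyz']); return c+d*((z-c[2])/d[:,2])[:,None]
def proj(m,P,fish=False):
    p=R.from_quat(m['rotation']).inv().apply(np.atleast_2d(P)-m['xyz']); x,y,z=p[:,0],-p[:,1],-p[:,2]
    if fish:
        r=np.hypot(x,y)+1e-9; t=np.arctan2(r,z); u,v=t*x/r,t*y/r
    else: u,v=x/z,y/z
    return np.c_[m['fx']*u+m['cx'],m['fy']*v+m['cy']]
E
python3 - <<'E'
from h import *
T=imaging.camera_model("top");S=imaging.camera_model("side")
t=lambda p:np.array(p)/2.5+[110,110]-.3
s=lambda p:np.array(p)/2.5+[140,90]-.3
def show(n,m,p,z):
    P=onz(m,p,z);print(n,P[:,:2].round().tolist(),'c',P.mean(0)[:2].round(1),'edges',np.linalg.norm(P-np.roll(P,-1,0),axis=1).round(),np.degrees(np.arctan2(*(P-np.roll(P,-1,0))[:,[1,0]].T)).round(1))
show('plateT',T,t([(153,187),(219,175),(235,278),(170,289)]),6)
show('plateS',S,s([(180,440),(314,443),(309,512),(168,509)]),6)
show('warmT',T,t([(494,140),(574,147),(556,291),(475,281)]),80)
show('warmS',S,s([(284,122),(413,157),(383,222),(245,175)]),80)
show('boxT',T,t([(332,220),(382,222),(380,286),(330,286)]),60)
show('boxS',S,s([(302,279),(367,291),(358,326),(289,315)]),60)
show('bowlT',T,t([(697,240)]),60);show('jars',T,t([(275,68),(421,82)]),105);show('beak',T,t([(60,262)]),100)
show('knobS',S,s([(348,277)]),121);show('knobT',T,t([(354,262)]),121)
show('handleS',S,s([(243,458)]),56);show('handleT',T,t([(195,232)]),56)
E
```

```text
plateT [[604.0, 366.0], [624.0, 253.0], [446.0, 222.0], [428.0, 331.0]] c [525.6 293. ] edges [115. 181. 111. 179.] [ 100.3   10.   -80.5 -168.7]
plateS [[624.0, 264.0], [450.0, 225.0], [430.0, 333.0], [605.0, 373.0]] c [527.2 298.8] edges [179. 110. 179. 110.] [  12.6  -79.5 -167.2  100.3]
warmT [[664.0, -213.0], [651.0, -344.0], [413.0, -306.0], [430.0, -176.0]] c [ 539.6 -259.8] edges [132. 241. 131. 237.] [ 84.5  -9.  -97.3 171.2]
warmS [[641.0, -344.0], [420.0, -306.0], [435.0, -145.0], [665.0, -200.0]] c [ 540.2 -248.9] edges [224. 162. 237. 147.] [ -9.8 -95.4 166.6  80.3]
boxT [[535.0, 56.0], [531.0, -27.0], [425.0, -23.0], [425.0, 58.0]] c [478.9  16. ] edges [ 83. 106.  82. 110.] [ 87.4  -2.  -90.2 178.6]
boxS [[528.0, -18.0], [431.0, -17.0], [429.0, 53.0], [528.0, 56.0]] c [479.1  18.4] edges [96. 70. 99. 74.] [  -0.6  -88.2 -178.3   89.9]
bowlT [[498.0, -543.0]] c [ 498.4 -542.8] edges [0.] [0.]
jars [[783.0, 149.0], [757.0, -92.0]] c [769.8  28.4] edges [243. 243.] [ 83.9 -96.1]
beak [[461.0, 490.0]] c [460.8 490.1] edges [0.] [0.]
knobS [[452.0, 22.0]] c [451.9  22.1] edges [0.] [0.]
knobT [[456.0, 17.0]] c [455.5  17.3] edges [0.] [0.]
handleS [[522.0, 308.0]] c [522.3 308. ] edges [0.] [0.]
handleT [[516.0, 282.0]] c [516.4 282.5] edges [0.] [0.]
```

```bash
python3 -m handwheel '[[1,0.599,-0.596,0.04,0,0,-0.93],[1,0.599,-0.596,0.04,0,0,-0.93],[1,0.599,-0.596,0.04,0,0,-0.93],[1,0.599,-0.596,0.04,0,0,-0.93],[1,0.599,-0.596,0.04,0,0,-0.93],[1,0.599,-0.596,0.04,0,0,-0.93],[1,0.599,-0.596,0.04,0,0,-0.93],[1,0.599,-0.596,0.04,0,0,-0.93],[1,0.599,-0.596,0.04,0,0,-0.93],[1,0.599,-0.596,0.04,0,0,-0.93],[1,0.599,-0.596,0.04,0,0,-0.93],[1,0.599,-0.596,0.04,0,0,-0.93],[1,0.599,-0.596,0.04,0,0,-0.93],[1,0.599,-0.596,0.04,0,0,-0.93],[1,0.599,-0.596,0.04,0,0,-0.93],[1,0.599,-0.596,0.04,0,0,-0.93],[1,0.599,-0.596,0.04,0,0,-0.93],[1,0.599,-0.596,0.04,0,0,-0.93],[1,0.599,-0.596,0.04,0,0,-0.93],[1,0.599,-0.596,0.04,0,0,-0.93]]' 40
cat > st.py <<'E'
from h import *
o=sensors.get_obs();r=R.from_quat(o['eef_rot']);M=r.as_matrix()
print('t',round(o['t'],2),'pos',o['ee_pos'].round(1),'toolx deg',np.degrees(np.arctan2(M[1,0],M[0,0])).round(2),'z',M[:,2].round(4),'j',o['joints'].round(2),'F',o['wrist_force'].round(1),'w',round(o['grip_width'],1),'gf',round(o['grasp_force'],1))
import sys
if len(sys.argv)>5: # target grasp point x y z, toolx yaw deg, tilt about tool y deg
    x,y,z,a,tl=map(float,sys.argv[1:6])
    T=R.from_euler('z',a,degrees=True)*R.from_euler('x',180,degrees=True)*R.from_euler('y',tl,degrees=True)
    tcp=np.array([x,y,z])-155*T.as_matrix()[:,2]
    print('shift',(r.inv().apply(tcp-o['ee_pos'])/1000).round(4),'turn',((r.inv()*T).as_rotvec()/np.pi).round(4))
E
python3 st.py
```

```text
t: 2.57
ee_pos: [521.7, 285.5, 365.1]
eef_rot: [0.121, 0.993, 0.0, 0.0]
wrist_force: [0.9, -0.4, 0.2]
grip_width: 85.1
grasp_force: 0.0
t 2.57 pos [521.7 285.5 365.1] toolx deg 166.13 z [ 3.e-04 -0.e+00 -1.e+00] j [ 0.5   0.26  0.04  1.35 -0.    0.74] F [ 0.9 -0.4  0.2] w 85.1 gf 0.0
```

Run:
```python
from h import *
m=imaging.camera_model("wrist");im=imaging.get_image("wrist");print(m)
cv2.imwrite("pics/w0.png",im)
np.save("m0.npy",m,allow_pickle=True)
for n in("plate","plate_handle"):
  print(n,[(np.round(d["extent"]).tolist(),round(d["conf"],2)) for d in imaging.boxes_of(n,"wrist")])
for d in imaging.silhouettes("plate","wrist")[:1]:
  (c,s,a)=cv2.minAreaRect(np.argwhere(d["pixels"])[:,::-1].astype(np.float32));print(c,s,a)
```

```text
{'fx': 297.3186396354542, 'fy': 297.3186396354542, 'cx': 254.26991949581466, 'cy': 190.84419717798136, 'xyz': array([457.77278162, 301.79728988, 334.46561543]), 'rotation': array([-0.10401829, -0.08082037,  0.61116397,  0.7804658 ])}
plate [([186.0, 82.0, 336.0, 258.0], 0.81)]
plate_handle [([187.0, 80.0, 333.0, 258.0], 0.67)]
(263.2747802734375, 170.9589385986328) (154.72401428222656, 99.74296569824219) 64.79888153076172
```

View pics/w0.png

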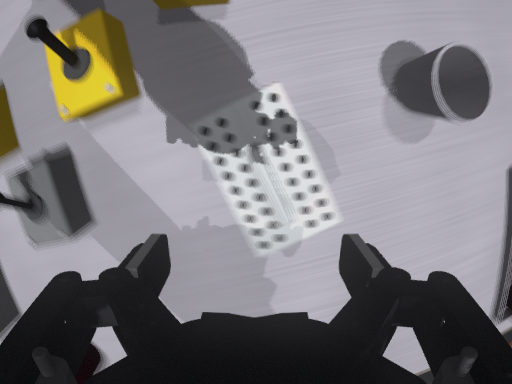

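The plate is in clear view, with corners near (278,84), (343,218) and (260,257) and the fourth in shadow near (197,125). The handle runs from about (254,147) to (290,222). The grey box is at left, (45,200).

Run:
```python
from h import *
from scipy.optimize import least_squares
m=np.load("m0.npy",allow_pickle=True).item()
px=np.array([(278,84),(343,218),(260,257)])
P=onz(m,px,6,True);print(P.round(1),np.linalg.norm(np.diff(P,axis=0),axis=1))
print('ctr',((P[0]+P[2])/2).round(1),'yaw',np.degrees(np.arctan2(*(P[0]-P[1])[[1,0]])),np.degrees(np.arctan2(*(P[2]-P[1])[[1,0]]))-90)
print('handle',onz(m,[(254,147),(290,222)],66,True).round(1))
im=cv2.imread("pics/w0.png")[70:270,170:370];cv2.imwrite("pics/w0c.png",cv2.resize(im,None,fx=3,fy=3,interpolation=2))
```

```text
[[433.2 334.1   6. ]
 [602.9 376.5   6. ]
 [628.2 266.7   6. ]] [174.91607955 112.71442651]
ctr [530.7 300.4   6. ] yaw -165.9705586345418 -167.0648023837129
handle [[488.2 293.7  66. ]
 [567.  310.3  66. ]]
```

View pics/w0c.png

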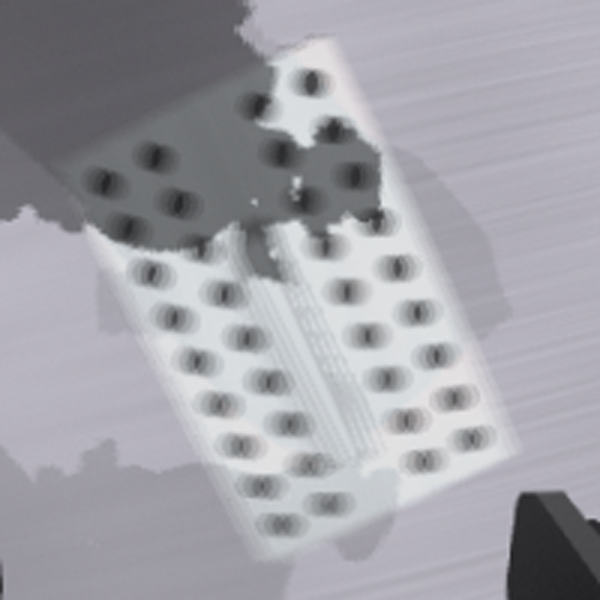

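The crop shows the plate, blurred because the arm was still settling. I'll go to a lower hover, let it settle and look again.

```bash
python3 st.py 527 297 150 192 0
```

```text
t 2.77 pos [521.5 284.4 364.2] toolx deg 165.82 z [-0.0017 -0.0012 -1.    ] j [ 0.5   0.26  0.04  1.35 -0.    0.75] F [-0.2 -0.4  0.5] w 85.2 gf 0.0
shift [-0.0023  0.0136  0.0591] turn [-0.0004 -0.0005 -0.1455]
```

```bash
python3 -m handwheel '[[1,-0.002,0.013,0.059,0,0,-0.145],[1,-0.002,0.013,0.059,0,0,-0.145],[1,-0.002,0.013,0.059,0,0,-0.145],[1,-0.002,0.013,0.059,0,0,-0.145],[1,-0.002,0.013,0.059,0,0,-0.145],[1,-0.002,0.013,0.059,0,0,-0.145],[1,-0.002,0.013,0.059,0,0,-0.145],[1,-0.002,0.013,0.059,0,0,-0.145]]'
python3 - <<'E'
from h import *
m=imaging.camera_model("wrist");im=imaging.get_image("wrist")
cv2.imwrite("pics/w1.png",im);np.save("m1.npy",m,allow_pickle=True)
im=im[20:320,100:420];cv2.imwrite("pics/w1c.png",cv2.resize(im,None,fx=2,fy=2,interpolation=2))
E
python3 st.py
```

```text
t: 3.43
ee_pos: [526.5, 294.9, 307.0]
eef_rot: [-0.102, 0.995, 0.0, 0.0]
wrist_force: [0.2, -0.3, -0.0]
grip_width: 85.4
grasp_force: 0.0
t 3.48 pos [526.5 295.  306.9] toolx deg -168.25 z [ 8.e-04  4.e-04 -1.e+00] j [ 0.51  0.29 -0.05  1.23 -0.    0.31] F [-0.3 -0.3  0.1] w 85.5 gf 0.0
```

View pics/w1c.png

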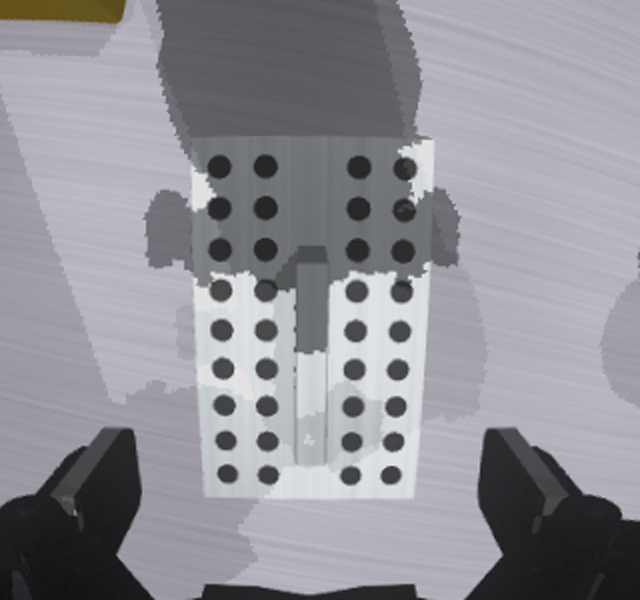

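Sharp view. The plate corners in the crop are (191,137), (434,140), (414,497) and (204,498), and the handle's top runs from (312,263) to (311,465).

```bash
python3 - <<'E'
from h import *
m=np.load("m1.npy",allow_pickle=True).item()
f=lambda p:(np.array(p)+.5)/2-.5+[100,20]
P=onz(m,f([(191,137),(434,140),(414,497),(204,498)]),6,True);print(P.round(1),np.linalg.norm(P-np.roll(P,-1,0),axis=1))
print('ctr',P.mean(0),'yaw',np.degrees(np.arctan2(*(P[3]+P[2]-P[0]-P[1])[[1,0]])))
H=onz(m,f([(312,263),(311,465)]),66,True);print(H,H.mean(0),np.degrees(np.arctan2(*(H[1]-H[0])[[1,0]])))
E
python3 st.py 526 296 57 192 0
```

```text
[[450.4 224.8   6. ]
 [429.3 332.9   6. ]
 [605.1 367.7   6. ]
 [628.2 259.8   6. ]] [110.13479266 179.26568544 110.38967457 181.18313189]
ctr [528.23890698 296.2968173    6.        ] yaw 11.175600868294536
[[489.0996503  288.51707317  66.        ]
 [566.82696389 304.33226854  66.        ]] [527.9633071  296.42467085  66.        ] 11.50098721410444
t 3.48 pos [526.5 295.  306.9] toolx deg -168.25 z [ 8.e-04  4.e-04 -1.e+00] j [ 0.51  0.29 -0.05  1.23 -0.    0.31] F [-0.3 -0.3  0.1] w 85.5 gf 0.0
shift [0.0004 0.0011 0.0949] turn [ 0.0001  0.0003 -0.0014]
```

```bash
python3 -m handwheel '[[1,-0.002,0.001,0.03,0,0,0.002],[1,-0.002,0.001,0.06,0,0,0.002],[1,-0.002,0.001,0.08,0,0,0.002],[1,-0.002,0.001,0.094,0,0,0.002],[1,-0.002,0.001,0.094,0,0,0.002],[1,-0.002,0.001,0.094,0,0,0.002],[-1,-0.002,0.001,0.094,0,0,0.002],[-1,-0.002,0.001,0.094,0,0,0.002],[-1,-0.002,0.001,0.094,0,0,0.002],[-1,-0.002,0.001,0.094,0,0,0.002],[-1,-0.002,0.001,0.094,0,0,0.002],[-1,-0.002,0.001,0.094,0,0,0.002],[-1,-0.002,0.001,0.094,0,0,0.002],[-1,-0.002,0.001,0.094,0,0,0.002],[-1,-0.002,0.001,0.094,0,0,0.002],[-1,-0.002,0.001,0.094,0,0,0.002]]' 70; python3 st.py
```

```text
t: 4.82
ee_pos: [528.4, 296.8, 212.9]
eef_rot: [-0.1, 0.995, 0.0, 0.0]
wrist_force: [-0.1, -0.5, 5.2]
grip_width: 10.9
grasp_force: 69.8
t 4.82 pos [528.4 296.8 212.9] toolx deg -168.52 z [ 8.e-04  3.e-04 -1.e+00] j [ 0.51  0.34 -0.2   1.04 -0.    0.31] F [-0.1 -0.5  5.2] w 10.9 gf 69.8
```

```bash
python3 -m handwheel '[[-1,0,0,-0.02,0,0,0],[-1,0,0,-0.05,0,0,0],[-1,0,0,-0.09,0,0,0],[-1,0,0,-0.13,0,0,0],[-1,0.006,-0.03,-0.16,0,0,0],[-1,0.014,-0.07,-0.19,0,0,0],[-1,0.077,-0.389,-0.2,0,0,0.11],[-1,0.077,-0.389,-0.2,0,0,0.11],[-1,0.077,-0.389,-0.2,0,0,0.11],[-1,0.077,-0.389,-0.2,0,0,0.11],[-1,0.077,-0.389,-0.2,0,0,0.11],[-1,0.077,-0.389,-0.2,0,0,0.11],[-1,0.077,-0.389,-0.2,0,0,0.11],[-1,0.077,-0.389,-0.2,0,0,0.11],[-1,0.077,-0.389,-0.2,0,0,0.11],[-1,0.077,-0.389,-0.2,0,0,0.11],[-1,0.077,-0.389,-0.2,0,0,0.11],[-1,0.077,-0.389,-0.2,0,0,0.11],[-1,0.077,-0.389,-0.2,0,0,0.11],[-1,0.077,-0.389,-0.2,0,0,0.11]]'
python3 - <<'E'
from h import *
m=imaging.camera_model("wrist");im=imaging.get_image("wrist")
cv2.imwrite("pics/w2.png",im);np.save("m2.npy",m,allow_pickle=True)
cv2.imwrite("pics/w2c.png",cv2.resize(im,(800,600),interpolation=2))
E
python3 st.py
```

```text
t: 6.48
ee_pos: [530.3, -98.5, 412.1]
eef_rot: [0.071, 0.997, 0.0, -0.0]
wrist_force: [0.4, 0.5, -5.0]
grip_width: 10.9
grasp_force: 69.7
t 6.53 pos [530.3 -98.6 412.2] toolx deg 171.8 z [-2.e-04  1.e-04 -1.e+00] j [-0.18  0.15  0.01  1.43  0.   -0.04] F [-0.6  0.8 -5.2] w 10.7 gf 69.7
```

View pics/w2c.png

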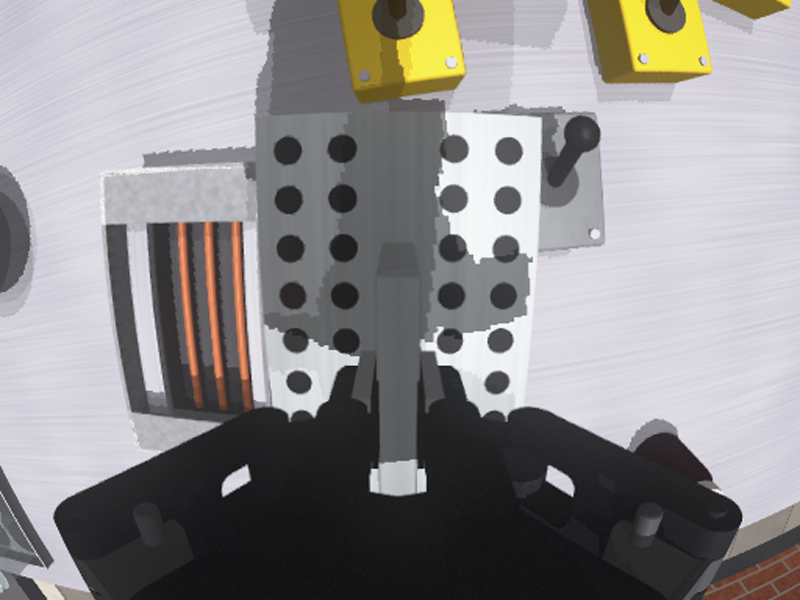

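The warmer is visible at left in the 800x600 view. Its near outer corner is at (101,174), the far outer corner at (140,447), and the rim edges run from (106,225) to (258,221) and at (133,412). The plate is held straight.

```bash
cat > fitw.py <<'E'
from h import *
from scipy.optimize import least_squares
m=np.load("m2.npy",allow_pickle=True).item()
f=lambda p:(np.array(p)+.5)/1.5625-.5
pts=onz(m,f([(101,174),(140,447),(106,225),(133,412),(245,165),(257,221),(235,416)]),80,True)[:,:2]
print(pts.round(1).tolist())
X=np.array([[-118,-66],[118,-66],[-78,-62],[78,-62],[-118,np.nan],[-78,np.nan],[78,np.nan]])
def res(p):
    c,s=np.cos(p[2]),np.sin(p[2]);l=(pts-p[:2])@np.array([[c,-s],[s,c]])
    return np.nan_to_num(l-X,nan=0).ravel()
r=least_squares(res,[540,-258,-.15],loss='soft_l1');print(r.x,np.degrees(r.x[2]));print(res(r.x).reshape(-1,2).round(1).tolist())
# plate check: near corners top surface z=6 above underside
o=sensors.get_obs();z=o['ee_pos'][2]-212.9+6
print(onz(m,f([(256,115),(543,118)]),z,True).round(1))
a=np.radians(171.8-180)
for sy in(-55,55): print(o['ee_pos'][:2]+[-90*np.cos(a)-sy*np.sin(a),-90*np.sin(a)+sy*np.cos(a)])
# switch
print('knob',onz(m,f([(582,134)]),121,True).round(1),'boxcorner',onz(m,f([(604,244),(598,113)]),60,True).round(1))
E
python3 fitw.py
```

```text
[[419.7, -304.5], [646.1, -341.3], [458.2, -308.3], [611.5, -334.0], [440.4, -187.6], [479.1, -185.9], [620.9, -238.5]]
[ 5.45389883e+02 -2.59209244e+02 -1.67005766e-01] -9.568725547074239
[[1.6, 0.4], [-5.0, 1.8], [0.2, -0.9], [-0.4, -0.7], [2.5, 0.0], [0.4, 0.0], [-7.0, 0.0]]
[[ 432.1 -139.   205.3]
 [ 448.9  -29.9  205.3]]
[ 433.42276977 -140.25005543]
[449.11195248 -31.37467003]
knob [[452.   21.3 121. ]] boxcorner [[531.2  57.1  60. ]
 [434.   62.1  60. ]]
```

```bash
cat > wp.py <<'E'
# usage: wp.py Wx Wy yaw  Lx Lz theta [Lx Lz theta ...] -> shift/turn from present measured pose
import sys
from h import *
o=sensors.get_obs();r=R.from_quat(o['eef_rot']);v=list(map(float,sys.argv[1:]))
W=np.array(v[:2]);yw=np.radians(v[2])
def local(o):
    G=o['ee_pos']+155*r.as_matrix()[:,2];u=-r.as_matrix()[:,0];n=-r.as_matrix()[:,2]
    L=G-57.9*n-90*u;d=L[:2]-W;c,s=np.cos(yw),np.sin(yw)
    C=G-57.9*n-np.r_[W,0]
    return 'L x %.1f z %.1f  C x %.1f y %.1f z %.1f theta %.1f yaw %.2f'%(d@[c,s],L[2],C[:2]@[c,s],C[:2]@[-s,c],C[2],np.degrees(np.arcsin(u[2])),np.degrees(np.arctan2(u[1],u[0])))
print('now',round(o['t'],2),local(o),'F',o['wrist_force'].round(1),'w',round(o['grip_width'],1))
for i in range(3,len(v),3):
    lx,lz,th=v[i:i+3];t=np.radians(th)
    u=np.array([np.cos(t),np.sin(t)]);n=np.array([-np.sin(t),np.cos(t)])
    G=np.array([lx,lz])+90*u+57.9*n+155*n
    P=np.r_[W+G[0]*np.array([np.cos(yw),np.sin(yw)]),G[1]]
    T=R.from_euler('z',180+v[2],degrees=True)*R.from_euler('x',180,degrees=True)*R.from_euler('y',-th,degrees=True)
    print(v[i:i+3],'shift',(r.inv().apply(P-o['ee_pos'])/1000).round(4),'turn',((r.inv()*T).as_rotvec()/np.pi).round(4))
E
python3 wp.py 545 -260 -9.4 -66 120 15
```

```text
now 6.53 L x -130.8 z 199.3  C x -40.9 y 156.8 z 199.3 theta -0.0 yaw -8.20 F [-0.6  0.8 -5.2] w 10.7
[-66.0, 120.0, 15.0] shift [-0.0034 -0.1569  0.0632] turn [ 0.0009 -0.0834  0.0066]
```

```bash
python3 -m handwheel '[[-1,-0.003,-0.157,0.03,0.001,-0.083,0.007],[-1,-0.003,-0.157,0.03,0.001,-0.083,0.007],[-1,-0.003,-0.157,0.03,0.001,-0.083,0.007],[-1,-0.003,-0.157,0.063,0.001,-0.083,0.007],[-1,-0.003,-0.157,0.063,0.001,-0.083,0.007],[-1,-0.003,-0.157,0.063,0.001,-0.083,0.007],[-1,-0.003,-0.157,0.063,0.001,-0.083,0.007],[-1,-0.003,-0.157,0.063,0.001,-0.083,0.007],[-1,-0.003,-0.157,0.063,0.001,-0.083,0.007],[-1,-0.003,-0.157,0.063,0.001,-0.083,0.007]]'
python3 - <<'E'
from h import *
m=imaging.camera_model("wrist");im=imaging.get_image("wrist")
np.save("m3.npy",m,allow_pickle=True)
cv2.imwrite("pics/w3c.png",cv2.resize(im,(800,600),interpolation=2))
E
python3 wp.py 545 -260 -9.4 -66 55 15 -106 55 15
```

```text
t: 7.37
ee_pos: [511.3, -254.5, 350.7]
eef_rot: [0.082, 0.988, -0.011, 0.131]
wrist_force: [-0.5, -0.8, -5.3]
grip_width: 11.0
grasp_force: 70.2
now 7.42 L x -66.0 z 121.5  C x 21.0 y -0.5 z 144.9 theta 15.0 yaw -9.47 F [ 0.2  0.  -5.5] w 10.6
[-66.0, 55.0, 15.0] shift [0.0172 0.0003 0.0643] turn [-0.0003  0.0002 -0.0004]
[-106.0, 55.0, 15.0] shift [0.0558 0.0003 0.0539] turn [-0.0003  0.0002 -0.0004]
```

View pics/w3c.png

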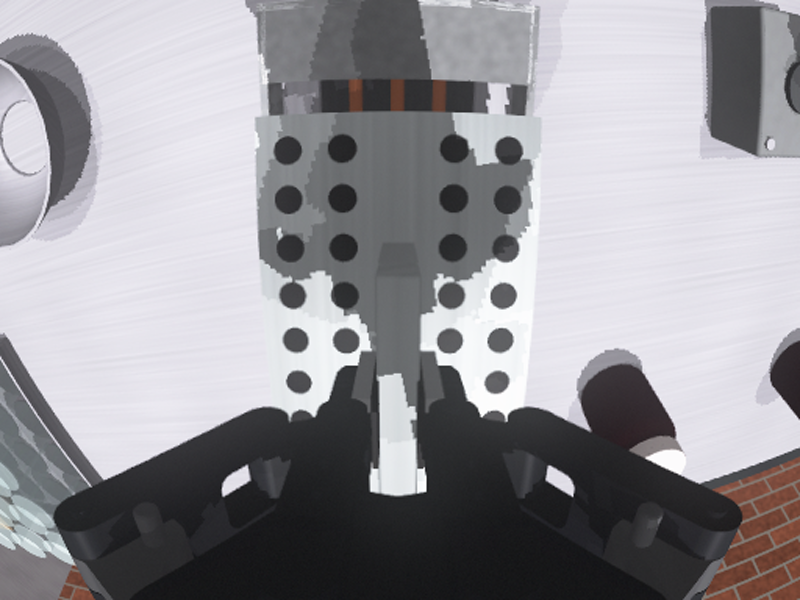

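The near rim lies just ahead of the plate's low end. Its inner edge runs from (269,82) to (527,80), and the outer corners are at about (257,8) and (538,8).

Run:
```python
from h import *
m=np.load("m3.npy",allow_pickle=True).item()
f=lambda p:(np.array(p)+.5)/1.5625-.5
P=onz(m,f([(269,82),(527,80)]),80,True)[:,:2];Q=onz(m,f([(257,8),(538,8)]),80,True)[:,:2]
for P,x in((P,78),(Q,118)):
    d=P[1]-P[0];a=np.degrees(np.arctan2(-d[0],d[1]));h=np.radians(a)
    print(P.round(1).tolist(),np.linalg.norm(d),'yaw',a,'ctr',P.mean(0)+x*np.array([np.cos(h),np.sin(h)]))
# camera bias by plate's low end top corners
r=R.from_quat(sensors.get_obs()['eef_rot']);o=sensors.get_obs()
c=[o['ee_pos']+r.apply([90,s*55,155+57.9-6]) for s in(-1,1)]
print(proj(m,np.array(c),True)*1.5625)
```

```text
[[457.1, -307.6], [476.3, -186.2]] 122.85118403909503 yaw -8.998582442954929 ctr [ 543.77079486 -259.11562881]
[[419.6, -305.6], [441.2, -176.5]] 130.9044643682399 yaw -9.49817309186752 ctr [ 546.83062725 -260.55490362]
[[253.44184826 117.65175435]
 [539.18396895 117.54879298]]
```

```bash
python3 -m handwheel '[[-1,0.005,0,0.02,0,0,0],[-1,0.011,0,0.04,0,0,0],[-1,0.017,0,0.064,0,0,0],[-1,0.017,0,0.064,0,0,0],[-1,0.017,0,0.064,0,0,0],[-1,0.017,0,0.064,0,0,0],[-1,0.026,0,0.062,0,0,0],[-1,0.036,0,0.059,0,0,0],[-1,0.046,0,0.057,0,0,0],[-1,0.056,0,0.054,0,0,0],[-1,0.056,0,0.054,0,0,0],[-1,0.056,0,0.054,0,0,0]]'
python3 wp.py 545 -260 -9.4 -114 55 15
```

```text
t: 8.42
ee_pos: [469.9, -248.8, 283.2]
eef_rot: [0.083, 0.988, -0.011, 0.13]
wrist_force: [0.2, -0.1, -4.4]
grip_width: 11.0
grasp_force: 70.3
now 8.42 L x -107.8 z 54.3  C x -20.9 y -1.6 z 77.5 theta 15.0 yaw -9.62 F [ 0.2 -0.1 -4.4] w 11.0
[-114.0, 55.0, 15.0] shift [ 0.0058  0.0012 -0.0023] turn [-0.0005 -0.0001 -0.0012]
```

```bash
python3 -m handwheel '[[-1,0.002,0.001,-0.0005,0,0,0],[-1,0.004,0.001,-0.001,0,0,0],[-1,0.005,0.001,-0.0015,0,0,0],[-1,0.005,0.001,-0.0015,0,0,0]]' | tail -3; python3 wp.py 545 -260 -9.4 -116 55 15
```

```text
wrist_force: [0.2, -0.9, -5.9]
grip_width: 10.5
grasp_force: 70.1
now 8.75 L x -111.7 z 54.1  C x -24.8 y -0.4 z 77.4 theta 15.0 yaw -9.57 F [ 0.2 -0.9 -5.9] w 10.5
[-116.0, 55.0, 15.0] shift [ 0.0039  0.0001 -0.0019] turn [-0.0003 -0.     -0.0009]
```

```bash
python3 -m handwheel '[[-1,0.002,0,-0.001,0,0,0],[-1,0.003,0,-0.001,0,0,0],[-1,0.005,0,-0.0015,0,0,0],[-1,0.005,0,-0.0015,0,0,0]]' | tail -3; python3 wp.py 545 -260 -9.4
```

```text
wrist_force: [9.3, -1.7, -5.3]
grip_width: 10.8
grasp_force: 69.8
now 9.08 L x -113.7 z 55.8  C x -26.9 y -0.6 z 79.6 theta 15.4 yaw -9.53 F [ 9.3 -1.7 -5.3] w 10.8
```

```bash
python3 wp.py 544.2 -259.9 -9.4 -109.5 55 15 -109.5 54 10 -109.5 53 5 -109.5 52.5 0
```

```text
now 9.08 L x -112.9 z 55.8  C x -26.1 y -0.6 z 79.6 theta 15.4 yaw -9.53 F [ 9.3 -1.7 -5.3] w 10.8
[-109.5, 55.0, 15.0] shift [-0.0044  0.0003  0.0022] turn [-0.0004  0.002  -0.0007]
[-109.5, 54.0, 10.0] shift [-0.0223  0.0004  0.0119] turn [-0.0003  0.0298 -0.0007]
[-109.5, 53.0, 5.0] shift [-0.0394  0.0004  0.0232] turn [-0.0003  0.0575 -0.0008]
[-109.5, 52.5, 0.0] shift [-0.0556  0.0005  0.0355] turn [-0.0003  0.0853 -0.0008]
```

```bash
python3 -m handwheel '[[-1,-0.003,0,0.001,0,0,0],[-1,-0.007,0,0.002,0,0,0],[-1,-0.007,0,0.002,0,0,0],[-1,-0.007,0,0.002,0,0,0]]' | tail -3; python3 wp.py 544.2 -259.9 -9.4 -109.5 55 15 -109.5 54 10 -109.5 53 5 -109.5 52.5 0
```

```text
wrist_force: [0.9, -0.2, -4.8]
grip_width: 10.4
grasp_force: 70.2
now 9.42 L x -109.9 z 53.5  C x -22.9 y -0.2 z 76.5 theta 14.8 yaw -9.58 F [ 0.9 -0.2 -4.8] w 10.4
[-109.5, 55.0, 15.0] shift [-0.0002  0.     -0.0016] turn [-0.0003 -0.0008 -0.0009]
[-109.5, 54.0, 10.0] shift [-0.0182  0.0001  0.008 ] turn [-0.0002  0.0269 -0.001 ]
[-109.5, 53.0, 5.0] shift [-0.0353  0.0001  0.0191] turn [-0.0002  0.0547 -0.001 ]
[-109.5, 52.5, 0.0] shift [-0.0517  0.0002  0.0312] turn [-0.0001  0.0825 -0.001 ]
```

```bash
python3 -m handwheel '[[-1,-0.009,0,0.003,0,0.014,0],[-1,-0.018,0,0.008,0,0.027,-0.001],[-1,-0.027,0,0.0135,0,0.041,-0.001],[-1,-0.0353,0,0.0191,0,0.055,-0.001],[-1,-0.0353,0,0.0191,0,0.055,-0.001],[-1,-0.0353,0,0.0191,0,0.055,-0.001]]' | tail -3; python3 wp.py 544.2 -259.9 -9.4 -109.5 52.5 0
```

```text
wrist_force: [1.0, -0.6, -5.8]
grip_width: 10.7
grasp_force: 70.1
now 9.92 L x -109.1 z 52.8  C x -19.4 y -0.3 z 60.6 theta 5.0 yaw -9.39 F [ 1.  -0.6 -5.8] w 10.7
[-109.5, 52.5, 0.0] shift [-0.0178  0.0002  0.0089] turn [-0.0001  0.0278  0.0001]
```

```bash
python3 -m handwheel '[[-1,-0.006,0,0.003,0,0.009,0],[-1,-0.012,0,0.006,0,0.0185,0],[-1,-0.0178,0,0.0089,0,0.0278,0],[-1,-0.0178,0,0.0089,0,0.0278,0],[-1,-0.0178,0,0.0089,0,0.0278,0]]' | tail -3; python3 wp.py 544.2 -259.9 -9.4 -90 52 0
```

```text
wrist_force: [-0.5, -0.1, -5.0]
grip_width: 11.0
grasp_force: 70.2
now 10.33 L x -109.6 z 53.1  C x -19.6 y -0.4 z 53.3 theta 0.1 yaw -9.41 F [-0.5 -0.1 -5. ] w 11.0
[-90.0, 52.0, 0.0] shift [-0.02    0.0003  0.0013] turn [-0.0002  0.0006 -0.0001]
```

Flat with no contact. Next I slide it to the middle and lower it onto the ledges.

```bash
python3 -m handwheel '[[-1,-0.006,0,0.001,0,0,0],[-1,-0.013,0,0.001,0,0,0],[-1,-0.0195,0,0.001,0,0,0],[-1,-0.0195,0,0.001,0,0,0],[-1,-0.0195,0,0.002,0,0,0],[-1,-0.0195,0,0.003,0,0,0],[-1,-0.0195,0,0.003,0,0,0]]' | tail -3; python3 wp.py 544.2 -259.9 -9.4 -90 50 0
```

```text
wrist_force: [-0.0, 0.2, -2.2]
grip_width: 10.8
grasp_force: 70.7
now 10.92 L x -90.0 z 50.4  C x -0.0 y -0.5 z 50.5 theta 0.1 yaw -9.41 F [-0.   0.2 -2.2] w 10.8
[-90.0, 50.0, 0.0] shift [-0.0002  0.0003  0.0005] turn [-0.0003  0.0003 -0.0001]
```

```bash
python3 -m handwheel '[[-1,0,0,0.0007,0,0,0],[-1,0,0,0.0007,0,0,0],[-0.6,0,0,0.0005,0,0,0],[-0.2,0,0,0.0005,0,0,0],[0,0,0,0.0005,0,0,0],[0,0,0,0.0005,0,0,0],[0,0,0,0.0005,0,0,0],[0,0,0,0.0005,0,0,0],[0,0,0,-0.03,0,0,0],[0,0,0,-0.06,0,0,0],[0,0,0,-0.1,0,0,0],[0,0,0,-0.14,0,0,0],[0,0,0,-0.16,0,0,0],[0,0,0,-0.16,0,0,0],[0,0,0,-0.16,0,0,0]]'
python3 - <<'E'
from h import *
m=imaging.camera_model("wrist");im=imaging.get_image("wrist")
np.save("m4.npy",m,allow_pickle=True)
cv2.imwrite("pics/w4c.png",cv2.resize(im,(800,600),interpolation=2))
E
python3 st.py
```

```text
t: 12.17
ee_pos: [544.1, -260.0, 424.8]
eef_rot: [0.082, 0.997, -0.001, 0.002]
wrist_force: [-0.2, 0.0, -1.3]
grip_width: 42.6
grasp_force: 0.0
t 12.22 pos [ 543.9 -260.   423. ] toolx deg 170.59 z [ 7.e-04 -1.e-03 -1.e+00] j [-0.45  0.28  0.19  1.48 -0.   -0.28] F [ 0.6 -0.8 -1.2] w 42.8 gf 0.0
```

View pics/w4c.png

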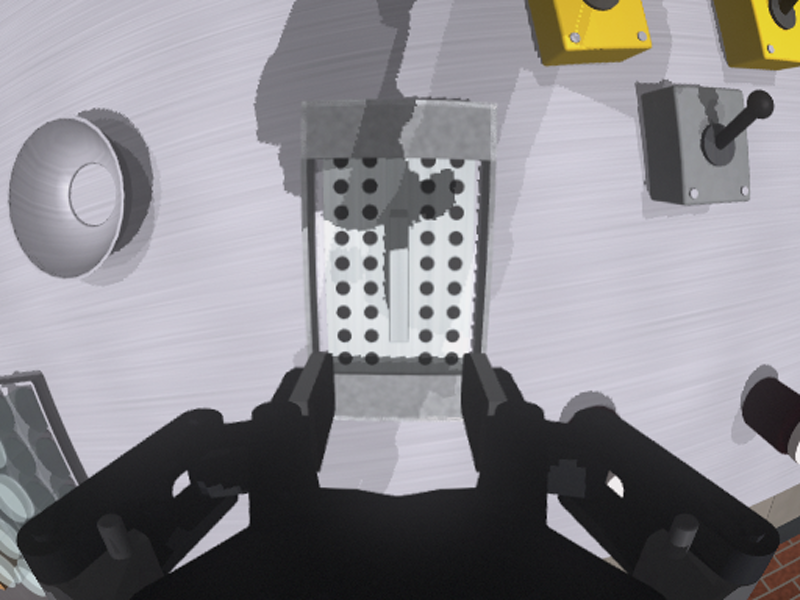

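The plate lies in the warmer with its near end under the near rim. There is a dark band between the plate (row ~360) and the far rim edge (row ~374), so I'll check it by projection.

Run:
```python
from h import *
m=np.load("m4.npy",allow_pickle=True).item()
a=np.radians(-9.4);W=np.array([544.2,-259.9])
def p(x,y,z): return (proj(m,np.r_[W+[x*np.cos(a)-y*np.sin(a),x*np.sin(a)+y*np.cos(a)],z],True)*1.5625).round(0)[0].tolist()
for x,y,z in[(78,0,80),(78,0,76),(118,0,80),(-78,0,80),(-118,0,80),(80,-30,56),(-80,-30,56),(85,0,56),(90,0,56),(90,-55,56),(60,-30,56),(40,-30,56),(0,-30,56),(40,0,116),(-40,0,116)]:print((x,y,z),p(x,y,z))
im=cv2.imread("pics/w4c.png");print(im[340:385:2,445].mean(1).round().tolist()); print(im[340:385:2,400].mean(1).round().tolist())
```

```text
(78, 0, 80) [398.0, 374.0]
(78, 0, 76) [398.0, 371.0]
(118, 0, 80) [398.0, 420.0]
(-78, 0, 80) [398.0, 156.0]
(-118, 0, 80) [398.0, 97.0]
(80, -30, 56) [360.0, 363.0]
(-80, -30, 56) [356.0, 155.0]
(85, 0, 56) [398.0, 369.0]
(90, 0, 56) [398.0, 375.0]
(90, -55, 56) [330.0, 374.0]
(60, -30, 56) [360.0, 339.0]
(40, -30, 56) [359.0, 315.0]
(0, -30, 56) [358.0, 263.0]
(40, 0, 116) [398.0, 343.0]
(-40, 0, 116) [398.0, 217.0]
[238.0, 239.0, 240.0, 239.0, 239.0, 239.0, 239.0, 226.0, 143.0, 69.0, 76.0, 83.0, 95.0, 95.0, 94.0, 93.0, 88.0, 97.0, 149.0, 158.0, 158.0, 157.0, 157.0]
[202.0, 211.0, 224.0, 225.0, 225.0, 224.0, 225.0, 229.0, 171.0, 115.0, 110.0, 99.0, 94.0, 94.0, 94.0, 94.0, 85.0, 90.0, 151.0, 159.0, 161.0, 159.0, 160.0]
```

The handle's far end projects to row 343 and shows at 343, so the plate is centred and the band is the rim's shadow on it. The toggle is next: knob at about (452.5,20), box centre at about (482,18), pushed from the robot's side with closed fingers.

```bash
python3 st.py 402 21 250 177.5 0; python3 st.py 402 21 126 177.5 0|tail -1
```

```text
t 12.22 pos [ 543.9 -260.   423. ] toolx deg 170.59 z [ 7.e-04 -1.e-03 -1.e+00] j [-0.45  0.28  0.19  1.48 -0.   -0.28] F [ 0.6 -0.8 -1.2] w 42.8 gf 0.0
shift [0.1859 0.254  0.0176] turn [-0.0003  0.0003 -0.0384]
shift [0.186  0.2541 0.1416] turn [-0.0003  0.0003 -0.0384]
```

```bash
python3 -m handwheel '[[0,0.186,0.254,0.017,0,0,-0.038],[-1,0.186,0.254,0.017,0,0,-0.038],[-1,0.186,0.254,0.017,0,0,-0.038],[-1,0.186,0.254,0.017,0,0,-0.038],[-1,0.186,0.254,0.017,0,0,-0.038],[-1,0.186,0.254,0.017,0,0,-0.038],[-1,0.186,0.254,0.017,0,0,-0.038],[-1,0.186,0.254,0.017,0,0,-0.038],[-1,0.186,0.254,0.017,0,0,-0.038],[-1,0.186,0.254,0.017,0,0,-0.038],[-1,0.186,0.254,0.05,0,0,-0.038],[-1,0.186,0.254,0.08,0,0,-0.038],[-1,0.186,0.254,0.11,0,0,-0.038],[-1,0.186,0.254,0.14,0,0,-0.038],[-1,0.186,0.254,0.14,0,0,-0.038],[-1,0.186,0.254,0.14,0,0,-0.038]]' 40
python3 - <<'E'
from h import *
im=imaging.get_image("wrist")
cv2.imwrite("pics/w5c.png",cv2.resize(im,(800,600),interpolation=2))
E
python3 st.py
```

```text
t: 13.55
ee_pos: [401.4, 20.1, 281.5]
eef_rot: [0.023, 1.0, -0.001, -0.002]
wrist_force: [1.0, 0.4, 0.9]
grip_width: 0.3
grasp_force: 0.0
t 13.6 pos [402.2  20.3 283.2] toolx deg 177.36 z [-8.0e-04 -1.1e-03 -1.0e+00] j [ 0.05 -0.07 -0.51  1.13 -0.    0.1 ] F [0.2 0.6 0.7] w 0.1 gf 0.0
```

View pics/w5c.png

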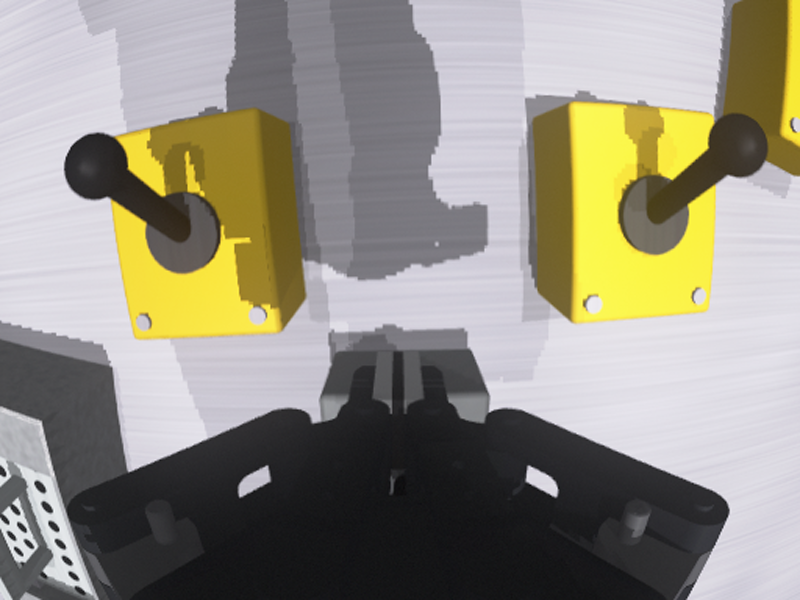

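The closed fingers stand at mid-picture, in line with the grey box behind them and clear of the yellow boxes on either side. Push now.

```bash
python3 -m handwheel '[[-1,-0.015,0,0,0,0,0],[-1,-0.025,0,0,0,0,0],[-1,-0.035,0,0,0,0,0],[-1,-0.043,0,0,0,0,0],[-1,-0.051,0,0,0,0,0],[-1,-0.059,0,0,0,0,0],[-1,-0.067,0,0,0,0,0],[-1,-0.075,0,0,0,0,0],[-1,-0.081,0,0,0,0,0],[-1,-0.081,0,0,0,0,0],[-1,-0.081,0,0,0,0,0]]'; python3 st.py
```

```text
t: 14.52
ee_pos: [483.0, 17.3, 282.7]
eef_rot: [0.022, 1.0, -0.0, -0.0]
wrist_force: [0.5, 0.5, 0.1]
grip_width: 0.1
grasp_force: 0.0
t 14.52 pos [483.   17.3 282.7] toolx deg 177.43 z [-1.e-04 -9.e-04 -1.e+00] j [ 0.04  0.08 -0.36  1.13 -0.    0.08] F [0.5 0.5 0.1] w 0.1 gf 0.0
```

```bash
python3 -m handwheel '[[-1,0.03,0,0,0,0,0],[-1,0.06,0,0,0,0,0],[-1,0.08,0,-0.01,0,0,0],[-1,0.08,0,-0.04,0,0,0],[-1,0.09,0,-0.08,0,0,0],[-1,0.12,0,-0.12,0,0,0],[-1,0.15,0,-0.15,0,0,0],[-1,0.15,0,-0.15,0,0,0],[-1,0.15,0,-0.15,0,0,0],[-1,0.15,0,-0.15,0,0,0]]'; python3 st.py
python3 - <<'E'
from h import *
s=imaging.get_image("side");S=imaging.camera_model("side")
print([(np.round(d["extent"]).tolist(),round(d["conf"],2)) for d in imaging.boxes_of("toggle_tip","side")])
print('off',proj(S,[452.5,20,121]),'on',proj(S,[512,17,121]))
t=imaging.get_image("top")
a=cv2.resize(s[125:245,225:345],(480,480),interpolation=2);b=cv2.resize(t[150:240,235:350],(320,250),interpolation=2)
c=np.zeros((480,800,3),np.uint8);c[:,:480]=a;c[:250,480:]=b;cv2.imwrite("pics/fin.png",c)
E
```

```text
t: 15.35
ee_pos: [332.8, 24.1, 432.7]
eef_rot: [0.022, 1.0, -0.0, 0.001]
wrist_force: [0.2, -0.5, 0.4]
grip_width: 0.2
grasp_force: 0.0
t 15.35 pos [332.8  24.1 432.7] toolx deg 177.44 z [ 2.2e-03 -8.0e-04 -1.0e+00] j [ 0.07 -0.23 -0.32  1.49 -0.    0.12] F [ 0.2 -0.5  0.4] w 0.2 gf 0.0
[([300.0, 232.0, 313.0, 242.0], 0.61), ([321.0, 269.0, 332.0, 279.0], 0.47), ([311.0, 187.0, 324.0, 199.0], 0.37)]
off [[278.87451466 200.06453139]] on [[262.36150954 196.55458961]]
```

View pics/fin.png

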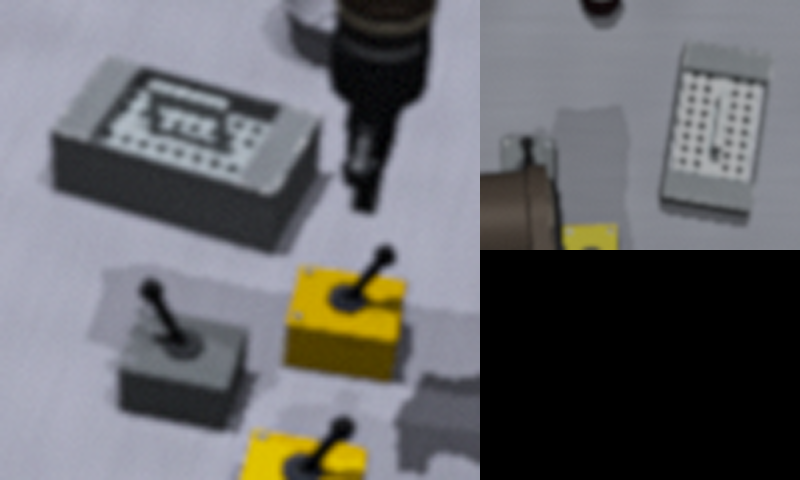

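The grey box's toggle now leans away from the robot: its knob is at (150,290) in the composite, which is side pixel (262.5,197.5) and matches the predicted "on" position (262,197). The plate lies flat in the warmer with both ends under the rims, and the robot is clear of everything.

```bash
python3 -c "
from cell import workorder
print(workorder.hand_in())"
```

```text
the job is handed in; nothing more can be done
None
```

I handed the job in at about 15.5 s of the 58 s: in the last pictures the plate lies flat and centred with both ends under the rims, the grey box's toggle is on, and the arm stands clear; no verdict came back.

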